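# Lift a freshly finished oval panel off its drying strips

### The job

Take the lifter by its upright wooden grip, slide its blade between the two strips of the drying rack until it is well under the middle of the oval panel, and raise the panel level and gently until it is at least 10 cm above the strips. The finish is fresh, so carry it on the blade only and never touch the panel with the gripper; leave the other things on the bench alone. Finish while still holding it up there, steady and level: do not put it down.

Things in the scene. Friction and masses are not known exactly. Their poses are not given: they have to be found in the camera images.
- lifter: Aluminium blade with an upright wooden grip near its rear, 0.17 kg. Origin: underside of blade, below the grip's axis; x forward along the blade, z up. Blade x -20 to +170, y -40 to +40, z 0 to 4 mm. Grip: block 22 (x) by 30 mm (y), z 4 to 110 mm; fingers closing along x resist pitching best. Starts flat on the bench at the robot's left, blade pointing roughly to the robot's right (world -y).
- lifter_seat (a point): Point on the top of the blade, 120 mm ahead of the grip's axis and 50 mm behind the front edge: the middle of the panel should lie over it.
- panel: Oval dark-wood panel with pale inlay: 110 mm along its x, 170 mm along its y (straight sides, round ends of 55 mm radius), 12 mm thick, about 0.13 kg (varies). Origin: centre of its underside, z up. Lies loose across the two strips, underside 38 mm above the bench, its x nearly along the rack's x.
- rack: Drying rack, fixed: plywood base 150 (x) by 200 (y) by 8 mm with two wooden strips along x, each 130 long, 16 wide, 30 mm high, centred at y = +68 and -68 mm. The channel between them is 120 mm wide and open at both ends, from 8 mm to the panel's underside at 38 mm above the bench. Origin: centre of base underside. +x points roughly to world -y; the -x end faces the lifter.
- brush_tin: Bystander: steel tin of 36 mm radius and 100 mm height with brushes standing in it up to about 205 mm. Origin: centre of its underside.
- glue: Bystander: white bottle, 30 mm radius, 160 mm high. Origin: centre of its underside.
- sander: Bystander: cork sanding block, 110 x 65 x 40 mm. Origin: centre of its underside.
Things that resemble listed ones, but are neither listed nor needed, are in the scene too. Of the things shaped like the panel, the wood one is meant.

How it is judged:
On the way:
1. the lifter, held in the gripper, has its blade under the middle of the panel (its seat point within 60 mm of the panel's centre, below it) (horizontal distance between lifter_seat and panel below 0.06 m and z of lifter_seat in the frame of panel below 0.003 m and contact force between the fingers and lifter above 1 N), for 0.1 s.
At the end, for the whole second after the job is handed in: The panel lies on the held lifter alone, its centre within 60 mm of the seat point, underside at least 130 mm above the bench, within 0.12 rad of level, at rest (20 mm/s, 0.15 rad/s); the lifter is over 100 mm above the bench, clear of the rack; bystanders moved less than 30 mm (height (world z) of panel above 0.13 m and angle between panel's own z axis and vertical below 0.12 rad and linear speed of panel below 0.02 m/s and angular speed of panel below 0.15 rad/s and contact force between lifter and panel above 0.4 N and contact force between rack and panel below 0.05 N and contact force between rack and lifter below 0.05 N and contact force between the fingers and lifter above 1 N and height (world z) of lifter above 0.1 m and horizontal distance between lifter_seat and panel below 0.06 m and distance of each of brush_tin, glue, sander from where it was at the start of the episode below 0.03 m); the arm keeps its last pose, push and grip.
It fails at once if the gripper or arm touches the panel (contact force between any of the fingers, the arm and panel above 0.5 N).
It fails at once if the panel is tipped by more than 0.3 rad (angle between panel's own z axis and vertical above 0.3 rad).
It fails at once if the panel is raised roughly (faster than 0.5 m/s) or dropped (linear speed of panel above 0.5 m/s).
It fails at once if a bystander is pushed by more than 30 mm (distance of any of brush_tin, glue, sander from where it was at the start of the episode above 0.03 m).
It also fails if it takes over 48 s, if anything falls off the work surface, if the arm or the gripper's body presses on something with over 40 N, if the wrist force passes 120 N, or if a joint passes its speed limit or range.

### The arm

A 6-joint arm with a two-finger parallel gripper is mounted at the origin on the work surface. World frame = base frame: x ahead of the robot, y to its left, z up, the work surface at z = 0. Lengths are in m, angles in rad, forces in N, time in s.
With the tool pointing down it reaches from about 0.25 to 0.775 m from the base axis. Payload 4 kg.
Tool frame: the origin (TCP) lies on the centre line of the jaws, within the pads' length; the fingertips stand 25 mm ahead of it and the grasp point (between the pads) lies 6 mm ahead of it; z points along the fingers, y is the line along which they close (so a half turn about z gives the same grasp; the last joint's range is limited). The gripper opens to 94 mm and grips with 3 to 60 N. Pads are 16 mm wide; open, the fingers measure 119 mm over their backs; the gripper's body (75 mm by 177 mm) begins 78 mm behind the grasp point.
Start: joints at [1.244, 0.087, 1.371, -0, 1.684, -0.103], TCP at [0.122, 0.536, 0.231] pointing down, gripper open.
Joint ranges: [-3.1, 3.1], [-0.76, 2.03], [0.27, 2.55], [-1.08, 4.22], [0.17, 2.65], [-2.57, 2.57]. Speed limits (rad/s): [2.79, 2.79, 3.14, 3.14, 3.14, 3.14].

### API

Orientations are given as [roll, pitch, yaw] about the fixed x, y, z axes, in that order (R = Rz(yaw) Ry(pitch) Rx(roll)).
In Python, from bench import sensors, optics, ticket gives the robot as it stands.
- The arm moves only by the tool send_rows, never from a script. Its argument "rows" is a list of rows, each a list of 6 numbers: the shift along the world's x, y, z in mm, then the turn, a rotation vector about the world's x, y, z in rad. In form: [[x, y, z, wx, wy, wz], ...]. A call has 1 to 8 rows; each row shifts and turns the commanded pose from where the row before left it; what a row does not reach is not made up. A row lasts 1/12 s, in which the tool goes at most 41.7 mm and 7.16 degrees, less where a joint would pass 70% of its speed; a pose out of reach is approached as far as the arm can. A call is refused whole if a number of a shift passes 41.7 or a number of a turn 0.125, either way. A call with a gripper value outside its range is refused whole. "grip" is the finger opening in mm, from 0 to 94, set as the call begins (left out, the last holds). The fingers move at their own pace and stop on an object; the grip force is fixed at half the most. Time passes only in rows, so rows that do not move let the fingers close. It gives the time, the measured TCP pose, the force, the opening and the grip force at its end, in the units of the state.
- sensors.get_obs(): the state, without advancing time (a new reading comes with each control period).
- optics.snapshot(name): name is "side" or "top" or "wrist"; returns the picture (384x512x3 uint8, red, green, blue); there is no depth.
- optics.camera_model(name): a dict with "vertical_fov" (degrees; the focal length in pixels is half the picture's height over the tangent of half this angle, whatever the lens; pixels are square), "cx", "cy" (the principal point, pixels), "k1" (the pictures are not rectified: a ray, as slopes to the right and down, at radius r is drawn at 1 + k1 r^2 times it, then the intrinsics apply), "R" (3x3) and "t" (3): a world point X has camera coordinates R X + t. Camera axes: x right, y down, z forward; pixel columns grow to the right and rows downward; lengths in m; the calibration is good to about 2 mm. A picture is of the moment at which its call begins: read the wrist's pose just before it. camera_model takes no time and is no camera call; for the wrist camera it gives the pose at the moment of the call.
- ticket.close_job(): hands the job in; it is judged then, once.
The state is a dict: "time": time; "joint_positions": joint angles; "qvel": joint speeds; "joint_torque": joint torques, N m; "tool_pos": TCP position; "ee_rot": TCP orientation; "wrist_force": force on the tool from outside, world axes, zero at the start; "wrist_torque": the same for the moment, N m; "width": finger opening in m; "finger_force": force on a finger pad.
Only numpy, scipy, OpenCV 4.12 (cv2) and the standard library are available. Lean on these libraries where they do the work, as an engineer would, in place of code of your own. Each camera call takes 0.05 s, during which the arm holds its last target. There are 200 camera calls.

## Working session

There is one attempt and no reset: what is moved stays moved. The work goes in short steps, Python scripts to look and compute and a tool call to move; the robot and the scene stay as the last step left them, time stands still between calls to the robot, and variables do not carry over. Pictures are saved under pics/ and viewed, at most 10 in all, crops included, and the job is handed in when it is done.

Besides the shell and the picture viewer there is one more tool, called as name([rows], argument=value, ...), one row to a line, values as JSON. send_rows: Moves the arm, as the interface text tells. Its arguments: {"type":"object","properties":{"rows":{"type":"array"},"grip":{"type":"number"}},"required":["rows"]}

```bash
mkdir -p pics; cat > h.py <<'E'
import numpy as np, cv2
from bench import sensors, optics, ticket
def K(m):
    f=192/np.tan(np.radians(m["vertical_fov"])/2); return f
def proj(m,X):
    c=np.asarray(m["R"])@np.asarray(X,float)+np.asarray(m["t"]); s=c[:2]/c[2]
    s=s*(1+m["k1"]*(s@s)); return s*K(m)+[m["cx"],m["cy"]]
def ray(m,p):
    d=(np.asarray(p,float)-[m["cx"],m["cy"]])/K(m); s=d.copy()
    for _ in range(30): s=d/(1+m["k1"]*(s@s))
    R=np.asarray(m["R"]); v=R.T@np.append(s,1); return -R.T@np.asarray(m["t"]), v/np.linalg.norm(v)
def onz(m,p,z):
    o,v=ray(m,p); return o+v*(z-o[2])/v[2]
def tri(*mp):
    A=np.zeros((3,3));b=np.zeros(3)
    for m,p in mp:
        o,v=ray(m,p);P=np.eye(3)-np.outer(v,v);A+=P;b+=P@o
    X=np.linalg.solve(A,b); return X,[np.linalg.norm(proj(m,X)-p) for m,p in mp]
E
python3 - <<'E'
from h import *
import json
for n in("top","side","wrist"):
    m=optics.camera_model(n); im=optics.snapshot(n); cv2.imwrite(f"pics/{n}0.png",im[:,:,::-1])
    json.dump({k:np.asarray(v).tolist() for k,v in m.items()},open(f"{n}0.json","w"))
    print(n,m["vertical_fov"],m["k1"],-np.asarray(m["R"]).T@np.asarray(m["t"]))
a=[cv2.imread(f"pics/{n}0.png") for n in("top","side")]
for n,i in zip(("top","side"),a): cv2.imwrite(f"pics/{n}0b.png",cv2.resize(i,(800,600),interpolation=cv2.INTER_CUBIC))
o=sensors.get_obs();print(o["time"],o["ee_rot"],o["width"])
E
```

```text
top 49.29011709863608 -0.010234126100074677 [ 0.45089452 -0.01134191  1.25012104]
side 46.90907665954902 0.008325660857782885 [ 0.38022002 -0.81780697  0.8017551 ]
wrist 71.44774707951497 -0.02742174900786805 [0.04672032 0.55364415 0.38339611]
0.15 [-3.13995953e+00 -1.61948916e-04  2.91782449e+00] 0.0939230044221135
```

View pics/top0b.png

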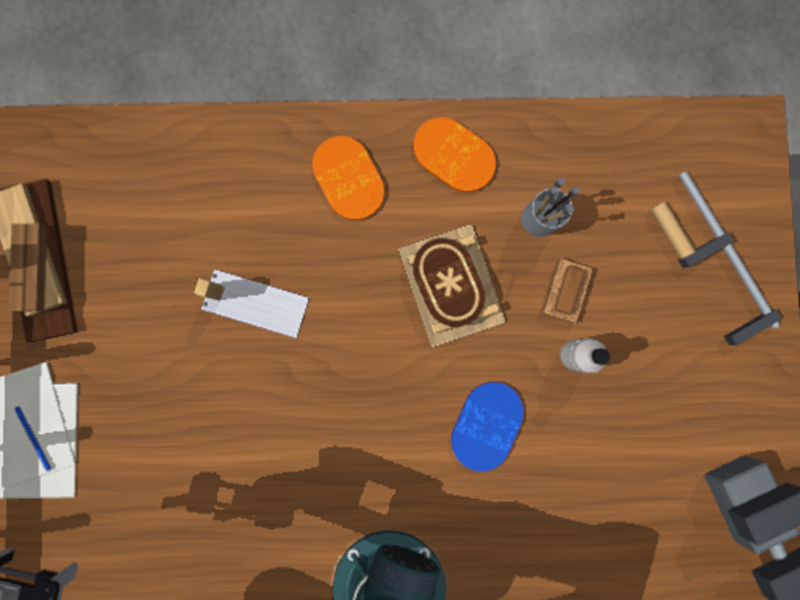

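View pics/side0b.png

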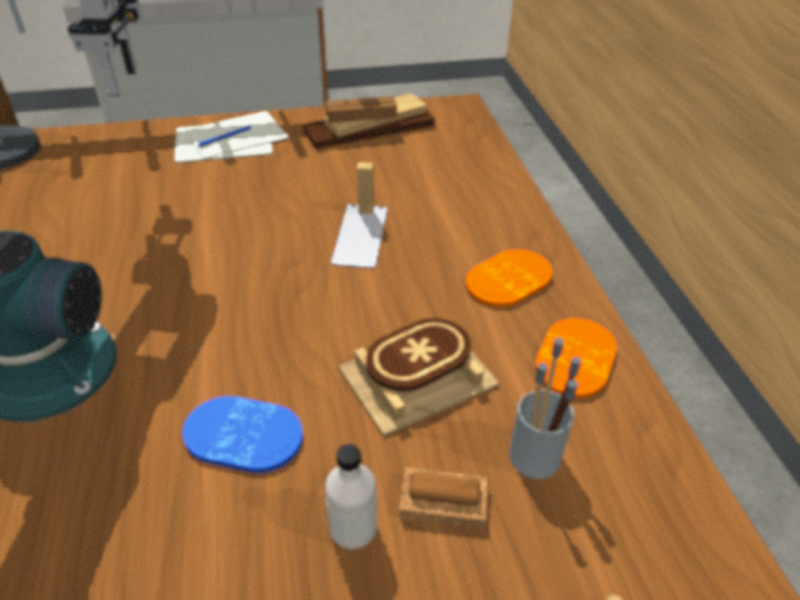

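The top view shows oval shapes at (348,177) orange, (455,154) orange, (488,426) blue and (449,282) dark wood with a pale inlay. The last one lies on the rack, so it is the panel. The lifter has its grip at (209,288) and its blade running to about (303,318). I'll confirm both in enlarged crops.

```bash
python3 - <<'E'
from h import *
t=cv2.imread("pics/top0.png"); s=cv2.imread("pics/side0.png")
cv2.imwrite("pics/ct.png",cv2.resize(t[140:226,120:332],None,fx=3.75,fy=3.75,interpolation=cv2.INTER_CUBIC))
a=cv2.resize(s[95:180,205:255],(350,595),interpolation=cv2.INTER_CUBIC)
b=cv2.resize(s[195:280,213:323],(440,340),interpolation=cv2.INTER_CUBIC)
c=np.zeros((595,800,3),np.uint8); c[:,:350]=a; c[:340,355:795]=b
cv2.imwrite("pics/cs.png",c)
E
```

```text
(no output)
```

View pics/ct.png

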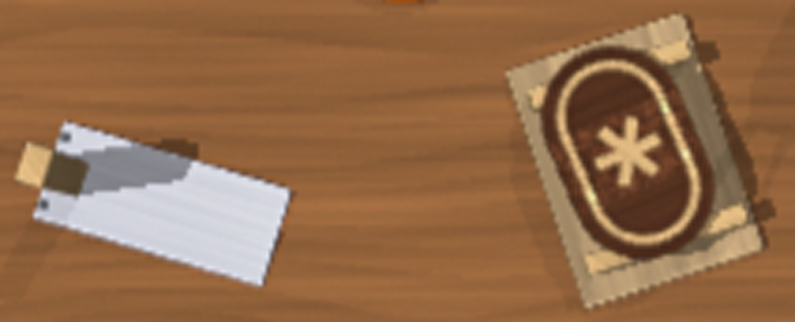

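View pics/cs.png

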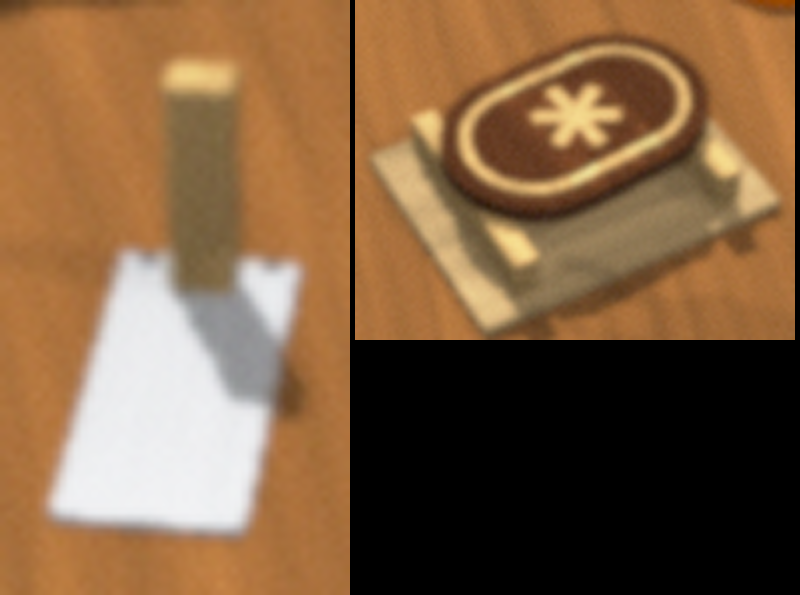

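The top crop shows the lifter's blade corners at (65,121), (291,189), (263,286) and (34,217), with the grip top at (33,164). The panel's star is at (628,152), and the rack corners are at (506,72), (684,14), (765,247) and (587,308). The dark-wood oval lying across the strips is confirmed as the panel. The side crop has the grip top at (201,77) and the star at (577,113).

```bash
cat > meas.py <<'E'
from h import *
import json
T=json.load(open("top0.json"));S=json.load(open("side0.json"))
t=lambda x,y:((x+.5)/3.75-.5+120,(y+.5)/3.75-.5+140)
a=lambda x,y:((x+.5)/7-.5+205,(y+.5)/7-.5+95)
b=lambda x,y:((x-355+.5)/4-.5+213,(y+.5)/4-.5+195)
np.set_printoptions(precision=4,suppress=True)
for n,p,q in [("grip top",t(33,164),a(201,77)),("star",t(628,152),b(577,113)),
 ("bl rear+x",t(65,121),a(302,264)),("bl rear-x",t(34,217),a(120,252)),("bl front+x",t(291,189),a(245,533)),("bl front-x",t(263,286),a(50,519)),
 ("rk -y-x",t(765,247),b(487,335)),("rk +y-x",t(587,308),b(372,157)),("rk -y+x",t(684,14),b(780,207))]: pass
for n,p,q in [("grip top",t(33,164),a(201,77)),("star",t(628,152),b(577,113)),
 ("bl rear+x",t(65,121),a(302,264)),("bl rear-x",t(34,217),a(120,252)),("bl front+x",t(291,189),a(245,533)),("bl front-x",t(263,286),a(50,519)),
 ("rk -y-x",t(765,247),b(487,335)),("rk +y-x",t(587,308),b(372,157)),("rk -y+x",t(684,14),b(780,207))]:
    print(n,*tri((T,p),(S,q)))
B=[onz(T,t(*p),.004)[:2] for p in [(65,121),(291,189),(263,286),(34,217)]]
f=(B[1]+B[2]-B[0]-B[3])/2; print("blade c",np.mean(B,0),"len",np.linalg.norm(f),"yaw",np.degrees(np.arctan2(f[1],f[0])))
u=f/np.linalg.norm(f); print("grip axis",np.mean(B,0)-.075*u)
C=[onz(T,t(*p),.008)[:2] for p in [(506,72),(684,14),(765,247),(587,308)]]
g=(C[1]+C[2]-C[0]-C[3])/2; print("rack c",np.mean(C,0),np.linalg.norm(g),"yaw",np.degrees(np.arctan2(g[1],g[0])))
l=(C[0]+C[1]-C[2]-C[3])/2;print("rack other",np.linalg.norm(l),np.degrees(np.arctan2(l[1],l[0]))-90-360*0)
print("star@50mm",onz(T,t(628,152),.05))
# panel long-axis: dark+inlay outline by hand: extreme ends
for z,p in [(.05,(600,44)),(.05,(670,260))]: print(onz(T,t(*p),z))
E
sed -i '/: pass$/d;9,11{/^ ("bl/d}' meas.py; python3 meas.py
```

```text
File "meas.py", line 8
    for n,p,q in [("grip top",t(33,164),a(201,77)),("star",t(628,152),b(577,113)),
                 ^
SyntaxError: '[' was never closed
```

```bash
python3 - <<'E'
L=open("meas.py").read().split("\n")
i=[k for k,l in enumerate(L) if l.startswith("for n,p,q")]
L[i[0]:i[-1]+1]=['''for n,p,q in [("grip top",t(33,164),a(201,77)),("star",t(628,152),b(577,113)),
 ("bl rear+x",t(65,121),a(302,264)),("bl rear-x",t(34,217),a(120,252)),("bl front+x",t(291,189),a(245,533)),("bl front-x",t(263,286),a(50,519)),''',
 ''' ("rk -y-x",t(765,247),b(487,335)),("rk +y-x",t(587,308),b(372,157)),("rk -y+x",t(684,14),b(780,207))]:''']
L=[l for k,l in enumerate(L)]
open("meas.py","w").write("\n".join(L))
E
sed -n 5,16p meas.py; python3 meas.py
```

```text
a=lambda x,y:((x+.5)/7-.5+205,(y+.5)/7-.5+95)
b=lambda x,y:((x-355+.5)/4-.5+213,(y+.5)/4-.5+195)
np.set_printoptions(precision=4,suppress=True)
for n,p,q in [("grip top",t(33,164),a(201,77)),("star",t(628,152),b(577,113)),
 ("bl rear+x",t(65,121),a(302,264)),("bl rear-x",t(34,217),a(120,252)),("bl front+x",t(291,189),a(245,533)),("bl front-x",t(263,286),a(50,519)),
 ("rk -y-x",t(765,247),b(487,335)),("rk +y-x",t(587,308),b(372,157)),("rk -y+x",t(684,14),b(780,207))]:
 ("bl rear+x",t(65,121),a(302,264)),("bl rear-x",t(34,217),a(120,252)),("bl front+x",t(291,189),a(245,533)),("bl front-x",t(263,286),a(50,519)),
 ("rk -y-x",t(765,247),b(487,335)),("rk +y-x",t(587,308),b(372,157)),("rk -y+x",t(684,14),b(780,207))]:
    print(n,*tri((T,p),(S,q)))
B=[onz(T,t(*p),.004)[:2] for p in [(65,121),(291,189),(263,286),(34,217)]]
f=(B[1]+B[2]-B[0]-B[3])/2; print("blade c",np.mean(B,0),"len",np.linalg.norm(f),"yaw",np.degrees(np.arctan2(f[1],f[0])))
u=f/np.linalg.norm(f); print("grip axis",np.mean(B,0)-.075*u)  File "meas.py", line 12
    ("rk -y-x",t(765,247),b(487,335)),("rk +y-x",t(587,308),b(372,157)),("rk -y+x",t(684,14),b(780,207))]:
                                                                                                        ^
SyntaxError: unmatched ']'
```

```bash
sed -i 11,12d meas.py; python3 meas.py
```

```text
grip top [0.5554 0.3233 0.1041] [np.float64(0.28537284484845515), np.float64(0.2632636156076581)]
star [ 0.5628 -0.1178  0.0497] [np.float64(0.42223700952999704), np.float64(0.5170833776094931)]
bl rear+x [ 0.5997  0.3285 -0.0005] [np.float64(0.44594137957377955), np.float64(0.42345873069642537)]
bl rear-x [ 0.5217  0.3528 -0.0005] [np.float64(0.008363410524943084), np.float64(0.007881868028205806)]
bl front+x [ 0.5418  0.148  -0.0031] [np.float64(0.26731571187983877), np.float64(0.280897326261453)]
bl front-x [ 0.4648  0.1706 -0.0021] [np.float64(0.2943187621966651), np.float64(0.3071601519769157)]
rk -y-x [ 0.4887 -0.2293  0.001 ] [np.float64(0.09295739514424399), np.float64(0.1250879198522053)]
rk +y-x [ 0.4436 -0.0865  0.0029] [np.float64(0.4073962162739904), np.float64(0.49833507168746877)]
rk -y+x [ 0.6777 -0.1699 -0.0006] [np.float64(0.12951037124856668), np.float64(0.16425497176591472)]
blade c [0.5309 0.249 ] len 0.1898536974877451 yaw -107.6070876700621
grip axis [0.5536 0.3205]
rack c [ 0.5594 -0.1271] 0.14966912772229365 yaw -72.41390932008363
rack other 0.19746830205858673 -72.29991634152321
star@50mm [ 0.5616 -0.1176  0.05  ]
[ 0.6457 -0.0979  0.05  ]
[ 0.4782 -0.1478  0.05  ]
```

The panel is at about (0.562, -0.119), with its top triangulated at z 0.050, which matches the text. The rack's yaw is -72.4°. The lifter's grip is at about (0.5545, 0.322), top at z 0.104, and its yaw is -107.6°. I'll move above the grip.

send_rows([
  [31, -15, 0, 0, 0, -0.006],
  [31, -15, 0, 0, 0, -0.006],
  [31, -15, 0, 0, 0, -0.006],
  [31, -15, 0, 0, 0, -0.006],
  [31, -15, 0, 0, 0, -0.006],
  [31, -15, 0, 0, 0, -0.006],
  [31, -15, 0, 0, 0, -0.006],
], grip=94)

```text
time: 0.73
tool_pos: [0.3403, 0.4302, 0.2302]
ee_rot: [-3.141, -0.0, 2.876]
wrist_force: [-0.5, 0.1, 0.3]
width: 0.0939
finger_force: 0.0
```

send_rows([
  [31, -15, 0, 0, 0, -0.006],
  [31, -15, 0, 0, 0, -0.006],
  [31, -15, 0, 0, 0, -0.006],
  [31, -15, 0, 0, 0, -0.006],
  [31, -15, 0, 0, 0, -0.006],
  [31, -15, 0, 0, 0, -0.006],
  [31, -15, 0, 0, 0, -0.006],
  [0, 0, 0, 0, 0, 0],
])

```text
time: 1.4
tool_pos: [0.5607, 0.3223, 0.2283]
ee_rot: [-3.139, 0.001, 2.827]
wrist_force: [-0.8, -0.5, -1.0]
width: 0.0941
finger_force: 0.0
```

```bash
python3 - <<'E'
from h import *
import json
o=sensors.get_obs(); m=optics.camera_model("wrist"); im=optics.snapshot("wrist")
json.dump({k:np.asarray(v).tolist() for k,v in m.items()},open("wrist1.json","w"))
cv2.imwrite("pics/w1.png",cv2.resize(im[:,:,::-1],(800,600),interpolation=cv2.INTER_CUBIC))
print(o["time"],o["tool_pos"],o["ee_rot"],o["joint_positions"])
for z in(.004,.11):print(proj(m,[.5545,.322,z])*800/512)
E
```

```text
1.4 [0.56069825 0.32232163 0.22828315] [-3.13879284e+00  1.12377099e-03  2.82721741e+00] [ 0.43552197  0.30667926  1.1177572  -0.00284558  1.71824153 -0.82131406]
[399.19479977 257.89411662]
[397.96297762 287.25975133]
```

View pics/w1.png

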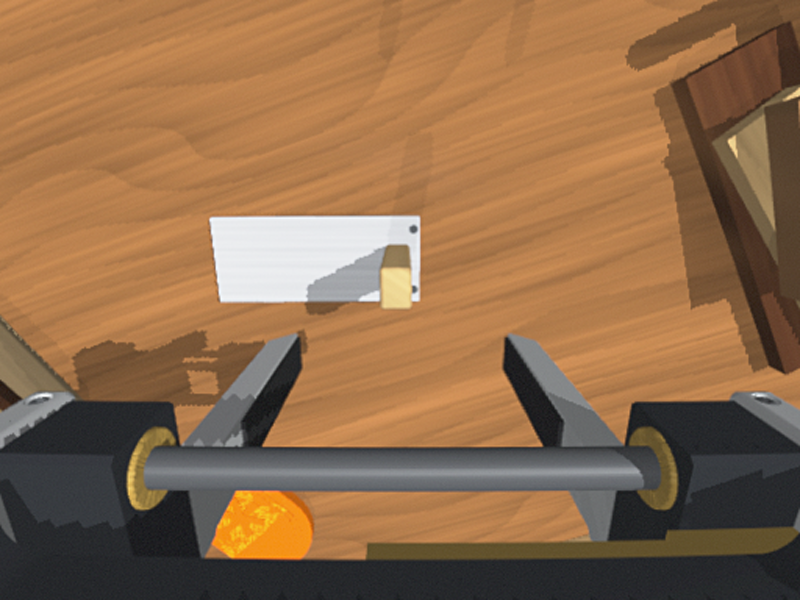

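The wrist view shows the grip top at (396,289), against a prediction of (398,287), and the blade is parallel to the jaw line. The estimate holds, so I'll descend.

send_rows([
  [-2, 0, -20, 0, 0, 0],
  [0, 0, -30, 0, 0, 0],
  [0, 0, -30, 0, 0, 0],
  [0, 0, -30, 0, 0, 0],
  [0, 0, -20, 0, 0, 0],
  [0, 0, -8, 0, 0, 0],
  [0, 0, 0, 0, 0, 0],
  [0, 0, 0, 0, 0, 0],
])

```text
time: 2.12
tool_pos: [0.5538, 0.327, 0.0932]
ee_rot: [3.141, 0.0, 2.835]
wrist_force: [0.8, 0.1, 1.0]
width: 0.0938
finger_force: 0.0
```

send_rows([
  [0, -5, -2, 0, 0, 0],
  [0, 0, 0, 0, 0, 0],
])

```text
time: 2.28
tool_pos: [0.5551, 0.3212, 0.0928]
ee_rot: [3.139, 0.003, 2.834]
wrist_force: [0.4, 0.6, -0.5]
width: 0.0941
finger_force: 0.0
```

send_rows([
  [0, 0, 0, 0, 0, 0],
  [0, 0, 0, 0, 0, 0],
  [0, 0, 0, 0, 0, 0],
  [0, 0, 0, 0, 0, 0],
  [0, 0, 0, 0, 0, 0],
  [0, 0, 0, 0, 0, 0],
  [0, 0, 0, 0, 0, 0],
  [0, 0, 0, 0, 0, 0],
], grip=0)

```text
time: 2.95
tool_pos: [0.554, 0.3213, 0.0904]
ee_rot: [-3.142, -0.0, 2.834]
wrist_force: [0.5, -1.1, 0.7]
width: 0.0442
finger_force: 0.0
```

send_rows([
  [0, 0, 0, 0, 0, 0],
  [0, 0, 0, 0, 0, 0],
  [0, 0, 0, 0, 0, 0],
  [0, 0, 0, 0, 0, 0],
  [0, 0, 0, 0, 0, 0],
  [0, 0, 0, 0, 0, 0],
  [0, 0, 0, 0, 0, 0],
  [0, 0, 0, 0, 0, 0],
])

```text
time: 3.62
tool_pos: [0.554, 0.3211, 0.0905]
ee_rot: [-3.141, -0.0, 2.834]
wrist_force: [-0.1, -0.5, -0.6]
width: 0.0219
finger_force: 30.0
```

send_rows([
  [0, 0, 5, 0, 0, 0],
  [0, 0, 5, 0, 0, 0],
  [0, 0, 5, 0, 0, 0],
  [0, 0, 5, 0, 0, 0],
])

```text
time: 3.95
tool_pos: [0.5542, 0.3215, 0.1112]
ee_rot: [3.141, 0.0, 2.834]
wrist_force: [0.6, -0.7, -1.9]
width: 0.0219
finger_force: 30.0
```

send_rows([
  [-10, -20, 0, 0, 0, 0.077],
  [-10, -20, 0, 0, 0, 0.077],
  [-10, -20, 0, 0, 0, 0.077],
  [-10, -20, 0, 0, 0, 0.077],
  [-10, -20, 0, 0, 0, 0.077],
  [-10, -20, 0, 0, 0, 0.077],
  [-10, -20, 0, 0, 0, 0.077],
  [-10, -20, 0, 0, 0, 0.075],
])

```text
time: 4.62
tool_pos: [0.4737, 0.1605, 0.1112]
ee_rot: [3.141, 0.001, -2.831]
wrist_force: [0.7, -0.1, -2.2]
width: 0.0218
finger_force: 30.0
```

send_rows([
  [0, -3, 0, 0, 0, 0],
  [0, 0, 0, 0, 0, 0],
  [0, 0, 0, 0, 0, 0],
])

```text
time: 4.87
tool_pos: [0.4747, 0.1588, 0.1112]
ee_rot: [3.141, 0.002, -2.837]
wrist_force: [-0.5, -0.3, -2.5]
width: 0.0217
finger_force: 30.0
```

```bash
python3 - <<'E'
from h import *
import json
o=sensors.get_obs();print(o["time"],o["tool_pos"],o["ee_rot"],o["wrist_force"],o["wrist_torque"])
im={n:optics.snapshot(n)[:,:,::-1] for n in("top","side")}
for n in im: cv2.imwrite(f"pics/{n}2.png",im[n])
c=np.zeros((600,800,3),np.uint8)
c[:300]=cv2.resize(im["top"][135:231,130:386],(800,300),interpolation=cv2.INTER_CUBIC)
c[300:]=cv2.resize(im["side"][120:270,150:350],(400,300),interpolation=cv2.INTER_CUBIC).repeat(1,0) if 0 else cv2.resize(im["side"][160:265,180:460],(800,300),interpolation=cv2.INTER_CUBIC)
cv2.imwrite("pics/c2.png",c)
E
```

```text
4.8667 [0.47473984 0.15883901 0.11116888] [ 3.14085112e+00  1.82784396e-03 -2.83703308e+00] [-0.48614172 -0.25287207 -2.49207522] [0.12840717 0.04980359 0.0259712 ]
```

View pics/c2.png

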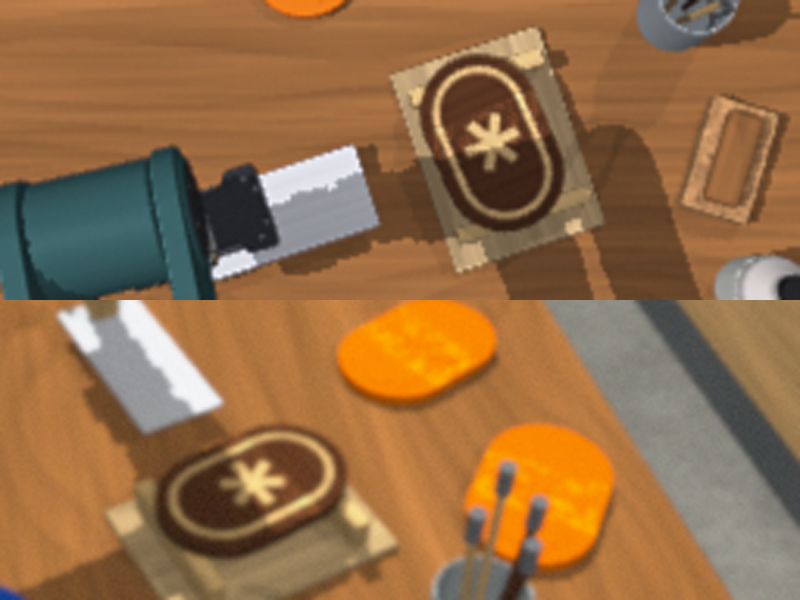

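The held blade points at the channel. Its front corners are at (355,147) and (379,225) in the upper (top) crop, and at (222,404) and (148,434) in the side crop. I'll check its height and alignment numerically.

```bash
python3 - <<'E'
from h import *
import json
T=json.load(open("top0.json"));S=json.load(open("side0.json"))
t=lambda x,y:((x+.5)/3.125-.5+130,(y+.5)/3.125-.5+135)
a=lambda x,y:((x+.5)/2.857-.5+180,(y-300+.5)/2.857-.5+160)
np.set_printoptions(precision=4,suppress=True)
u=np.array([.302,-.953]);n=np.array([.953,.302])
P=np.array([.562,-.119]);Rk=np.array([.5594,-.1271])
for p,q in [(t(355,147),a(222,404)),(t(379,225),a(148,434))]:
    X=tri((T,p),(S,q))[0];Z=onz(T,p,.024); print(X,Z,"lat",(Z[:2]-Rk)@n,"along",(Z[:2]-P)@u)
g=sensors.get_obs()["tool_pos"][:2]; print("grip lat",(g-Rk)@n,"to seat",(P-g)@u-.12)
print("star now",onz(T,t(491,139),.05))
E
```

```text
[0.5635 0.009  0.0204] [0.5615 0.0092 0.024 ] lat 0.04313313784593081 along -0.12233064926427158
[ 0.4906 -0.0125  0.0161] [ 0.4878 -0.0122  0.024 ] lat -0.033575832156015145 along -0.1241749122939269
grip lat 0.0057360380347621885 to seat 0.17151966070197172
star now [ 0.5645 -0.1167  0.05  ]
```

The blade is parallel to the channel, about 5 mm off centre, with its top at z ≈ 25 mm. I'll insert it 171 mm along the channel.

send_rows([
  [3, -10, 0, 0, 0, 0],
  [3, -10, 0, 0, 0, 0],
  [3, -10, 0, 0, 0, 0],
  [3, -10, 0, 0, 0, 0],
  [3, -10, 0, 0, 0, 0],
  [3, -10, 0, 0, 0, 0],
  [3, -10, 0, 0, 0, 0],
  [3, -10, 0, 0, 0, 0],
])

```text
time: 5.63
tool_pos: [0.4984, 0.077, 0.1105]
ee_rot: [3.141, 0.0, -2.836]
wrist_force: [0.3, 0.8, -2.0]
width: 0.022
finger_force: 30.0
```

send_rows([
  [3, -10, 0, 0, 0, 0],
  [3, -10, 0, 0, 0, 0],
  [3, -10, 0, 0, 0, 0],
  [3, -10, 0, 0, 0, 0],
  [3, -10, 0, 0, 0, 0],
  [3, -10, 0, 0, 0, 0],
  [3, -10, 0, 0, 0, 0],
  [0, 0, 0, 0, 0, 0],
])

```text
time: 6.3
tool_pos: [0.5197, 0.0063, 0.1105]
ee_rot: [-3.141, 0.0, -2.837]
wrist_force: [0.2, 0.3, -1.5]
width: 0.0217
finger_force: 30.0
```

send_rows([
  [2, -6, 0, 0, 0, 0],
  [1, -5, 0, 0, 0, 0],
  [0, 0, 0, 0, 0, 0],
  [0, 0, 0, 0, 0, 0],
])

```text
time: 6.63
tool_pos: [0.5221, -0.0027, 0.1105]
ee_rot: [3.141, -0.0, -2.836]
wrist_force: [-0.1, 0.2, -2.5]
width: 0.0217
finger_force: 30.0
```

```bash
python3 - <<'E'
from h import *
im={n:optics.snapshot(n)[:,:,::-1] for n in("top","side")}
c=np.zeros((600,800,3),np.uint8)
c[:300]=cv2.resize(im["top"][135:231,130:386],(800,300),interpolation=cv2.INTER_CUBIC)
c[300:]=cv2.resize(im["side"][160:265,180:460],(800,300),interpolation=cv2.INTER_CUBIC)
cv2.imwrite("pics/c3.png",c); o=sensors.get_obs(); print(o["tool_pos"],o["wrist_force"],o["wrist_torque"])
E
```

```text
[ 0.52195926 -0.00237478  0.11047059] [ 0.72537679 -0.21714315 -2.22158842] [ 0.14320165  0.05331002 -0.05788828]
```

View pics/c3.png

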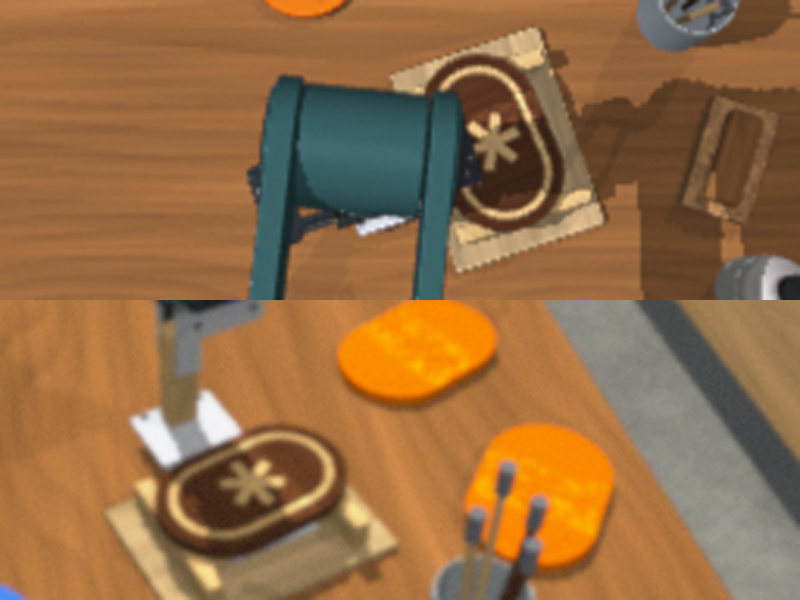

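The panel has not moved. The blade is under it, with its front edge showing past the panel's far side at about (290,535) in the lower crop. I'll raise it gently.

send_rows([
  [0, 0, 3, 0, 0, 0],
  [0, 0, 3, 0, 0, 0],
  [0, 0, 2, 0, 0, 0],
  [0, 0, 2, 0, 0, 0],
  [0, 0, 2, 0, 0, 0],
  [0, 0, 2, 0, 0, 0],
  [0, 0, 2, 0, 0, 0],
  [0, 0, 2, 0, 0, 0],
])

```text
time: 7.4
tool_pos: [0.5217, -0.0026, 0.1282]
ee_rot: [3.141, -0.001, -2.835]
wrist_force: [-0.8, 0.7, -3.9]
width: 0.0215
finger_force: 30.0
```

send_rows([
  [0, 0, 2, 0, 0, 0],
  [0, 0, 2, 0, 0, 0],
  [0, 0, 2, 0, 0, 0],
  [0, 0, 2, 0, 0, 0],
  [0, 0, 2, 0, 0, 0],
  [0, 0, 2, 0, 0, 0],
  [0, 0, 0, 0, 0, 0],
  [0, 0, 0, 0, 0, 0],
])

```text
time: 8.07
tool_pos: [0.5222, -0.0027, 0.1407]
ee_rot: [-3.142, 0.0, -2.835]
wrist_force: [-0.3, 0.5, -2.9]
width: 0.0218
finger_force: 30.0
```

```bash
python3 - <<'E'
from h import *
im={n:optics.snapshot(n)[:,:,::-1] for n in("top","side")}
c=cv2.resize(im["side"][150:265,180:330],(782,600),interpolation=cv2.INTER_CUBIC)
cv2.imwrite("pics/c4.png",c); o=sensors.get_obs(); print(o["tool_pos"],o["ee_rot"],o["wrist_force"],o["wrist_torque"])
E
```

```text
[ 0.52198942 -0.00269375  0.14039502] [ 3.14140384e+00 -2.09379919e-04 -2.83539040e+00] [-0.23097519  0.08927736 -3.37542886] [0.25918054 0.09741002 0.01641677]
```

View pics/c4.png

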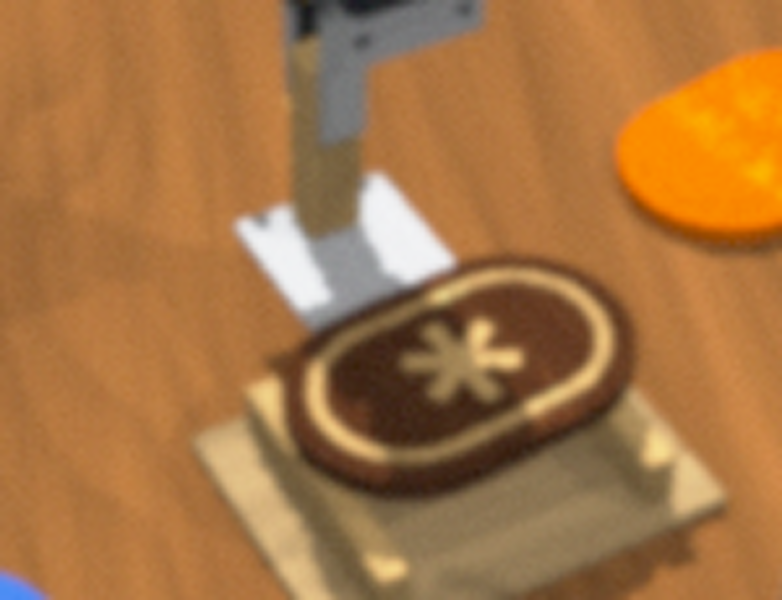

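The panel rides level on the blade, clear of the strips. I'll raise it another 105 mm.

send_rows([
  [0, 0, 2, 0, 0, 0],
  [0, 0, 3, 0, 0, 0],
  [0, 0, 4, 0, 0, 0],
  [0, 0, 5, 0, 0, 0],
  [0, 0, 5, 0, 0, 0],
  [0, 0, 5, 0, 0, 0],
  [0, 0, 5, 0, 0, 0],
  [0, 0, 5, 0, 0, 0],
])

```text
time: 8.83
tool_pos: [0.5222, -0.0027, 0.1753]
ee_rot: [-3.141, 0.0, -2.835]
wrist_force: [0.2, 0.1, -3.1]
width: 0.0215
finger_force: 30.0
```

send_rows([
  [0, 0, 5, 0, 0, 0],
  [0, 0, 5, 0, 0, 0],
  [0, 0, 5, 0, 0, 0],
  [0, 0, 5, 0, 0, 0],
  [0, 0, 5, 0, 0, 0],
  [0, 0, 5, 0, 0, 0],
  [0, 0, 5, 0, 0, 0],
  [0, 0, 5, 0, 0, 0],
])

```text
time: 9.5
tool_pos: [0.5221, -0.0027, 0.215]
ee_rot: [3.141, -0.0, -2.835]
wrist_force: [0.1, 0.2, -3.6]
width: 0.0216
finger_force: 30.0
```

send_rows([
  [0, 0, 5, 0, 0, 0],
  [0, 0, 5, 0, 0, 0],
  [0, 0, 5, 0, 0, 0],
  [0, 0, 5, 0, 0, 0],
  [0, 0, 4, 0, 0, 0],
  [0, 0, 3, 0, 0, 0],
  [0, 0, 2, 0, 0, 0],
  [0, 0, 1, 0, 0, 0],
])

```text
time: 10.17
tool_pos: [0.5222, -0.0027, 0.2449]
ee_rot: [-3.142, 0.0, -2.835]
wrist_force: [0.2, 0.0, -3.1]
width: 0.0215
finger_force: 30.0
```

send_rows([
  [0, 0, 0, 0, 0, 0],
  [0, 0, 0, 0, 0, 0],
  [0, 0, 0, 0, 0, 0],
  [0, 0, 0, 0, 0, 0],
  [0, 0, 0, 0, 0, 0],
  [0, 0, 0, 0, 0, 0],
  [0, 0, 0, 0, 0, 0],
  [0, 0, 0, 0, 0, 0],
])

```text
time: 10.83
tool_pos: [0.5221, -0.0027, 0.2445]
ee_rot: [3.141, -0.0, -2.835]
wrist_force: [1.1, 0.2, -2.7]
width: 0.0218
finger_force: 30.0
```

```bash
python3 - <<'E'
from h import *
im={n:optics.snapshot(n)[:,:,::-1] for n in("top","side")}
c=np.zeros((600,800,3),np.uint8)
c[:300]=cv2.resize(im["top"][135:231,130:386],(800,300),interpolation=cv2.INTER_CUBIC)
c[300:]=cv2.resize(im["side"][130:250,150:470],(800,300),interpolation=cv2.INTER_CUBIC)
cv2.imwrite("pics/c5.png",c); o=sensors.get_obs(); print(o["time"],o["tool_pos"],o["ee_rot"],o["wrist_force"],o["wrist_torque"])
E
```

```text
10.9333 [ 0.52206977 -0.00271491  0.24448664] [ 3.14148702e+00 -2.31788842e-05 -2.83542668e+00] [ 0.04792437  0.3627423  -3.54599059] [0.2867658  0.12418184 0.04859476]
```

View pics/c5.png

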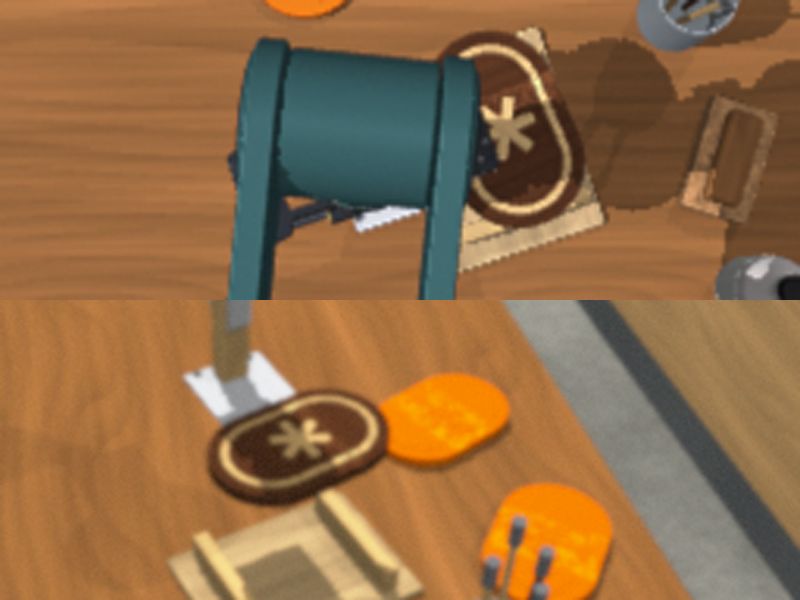

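The panel is level on the blade, well above the rack, with its star at (510,128) in the top crop and (301,441) in the side crop. Its underside is at about 0.158 m by arm height. The bystanders look undisturbed, so I'll hand the job in.

```bash
python3 -c "
from bench import ticket
print(ticket.close_job())"
```

```text
the job is handed in; nothing more can be done
None
```

The job is handed in with the oval wood panel held level and steady on the lifter's blade, its underside at about 158 mm above the bench (120 mm above the strips) by arm height; the hand-in gave no verdict.

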